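# Lock a rack of blood tubes on the shaker under its retaining bar

## Robot

A 6-joint arm with a two-finger parallel gripper is mounted at the origin on the work surface. World frame = base frame: x ahead of the robot, y to its left, z up, the work surface at z = 0. Lengths are in m, angles in rad, forces in N, time in s.
With the tool pointing down it reaches from about 0.425 to 1.125 m from the base axis. Payload 14.9 kg.
Tool frame: the origin (TCP) lies on the centre line of the jaws, within the pads' length; the fingertips stand 22 mm ahead of it and the grasp point (between the pads) lies 3 mm ahead of it (tip_reach is the distance from the TCP to the fingertips, in m); z points along the fingers, y is the line along which they close (so a half turn about z gives the same grasp; the last joint's range is limited). The gripper opens to 91 mm and grips with 3 to 60 N. Pads are 32 mm wide; open, the fingers measure 118 mm over their backs; the gripper's body (76 mm by 178 mm) begins 60 mm behind the grasp point.
Start: joints at [1.164, 0.379, 1.734, -0, 1.028, -0.033], TCP at [0.256, 0.652, 0.236] pointing down, gripper open.
Joint ranges: [-2.77, 2.77], [-0.74, 2.19], [0, 2.66], [-1.06, 4.2], [0.31, 2.87], [-3.08, 3.08]. Speed limits (rad/s): [1.89, 1.89, 2.39, 3.14, 3.14, 3.14].

## Interface

Orientations are given as a 3x3 rotation matrix whose columns are the frame's x, y, z axes.
In Python, from rig import * gives the robot as it stands.
- The arm moves only by the tool drive_tool, never from a script. Its argument "plan" is a list of rows, each an object of numbers: "rx", "ry", "rz": the turn, a rotation vector about the tool's x, y, z scaled (see below); "dx", "dy", "dz": the shift along the tool's x, y, z scaled (see below); "gripper": the finger opening in mm, from 0 to 91.2. In form: [{"rx": .., "ry": .., "rz": .., "dx": .., "dy": .., "dz": .., "gripper": ..}, ...]. A call has 1 to 10 rows; each row is the pose to reach, as a shift and turn from the pose commanded when the call began, along the tool's axes at that moment, turning the shorter way round; what a row does not reach only later rows make up. The controller multiplies each number of a shift by 0.3 m and each number of a turn by pi rad. A row lasts 1/10 s, in which the tool goes at most 50 mm and 8.59 degrees, less where a joint would pass 70% of its speed; a pose out of reach is approached as far as the arm can. A call with a number of a shift or a turn outside -1 to 1 is refused whole. A call with a gripper value outside its range is refused whole. The fingers move at their own pace and stop on an object; the grip force is fixed at half the most. Time passes only in rows, so rows that repeat a pose let the fingers close. It gives the time, the measured TCP pose, the force, the opening and the grip force at its end, in the units of the state.
- get_obs(): the state, without advancing time (a new reading comes with each control period).
- read_camera(name): name is "scene" or "top"; returns (picture, depth): 480x640x3 uint8, red, green, blue; 480x640 float32, m along the optical axis (not along the pixel's ray), 0 where there is no reading.
- get_calibration(name): a dict with "mtx" (3x3 intrinsics, pixels), "k1" (the pictures are not rectified: a ray, as slopes to the right and down, at radius r is drawn at 1 + k1 r^2 times it, then the intrinsics apply), "camera_from_world" (4x4, takes a point from world to camera coordinates). Camera axes: x right, y down, z forward; pixel columns grow to the right and rows downward; lengths in m; the calibration is good to about 2 mm. A picture is of the moment at which its call begins. get_calibration takes no time and is no camera call.
- finish_job(): hands the job in; it is judged then, once.
The state is a dict: "t": time; "joint_positions": joint angles; "qvel": joint speeds; "joint_efforts": joint torques, N m; "tool_pos": TCP position; "ee_rot": TCP orientation; "ft_force": force on the tool from outside, world axes, zero at the start; "wrist_torque": the same for the moment, N m; "grip_width": opening from 0.0 (shut) to 1.0 (fully open); "finger_force": force on a finger pad.
Only numpy, scipy, OpenCV 4.12 (cv2) and the standard library are available. Lean on these libraries where they do the work, as an engineer would, in place of code of your own. Each camera call takes 0.05 s, during which the arm holds its last target. There are 200 camera calls.

## Task

Stand the rack of capped blood tubes squarely in the middle of the rubber mat on the shaker, between its two forked posts, setting it down gently and keeping it upright all the while. Then gently lay the longer of the two retaining bars, black grip upwards, across both posts over the tubes, level and resting fully down in both forks, with its ends sticking out equally. Leave the shorter bar in its tray and do not disturb the jar, the carton, the bottle or the pipette stand.

Things in the scene. Friction and masses are not known exactly. Their poses are not given: they have to be found in the camera images.
- deck: Fixed white tube shaker, 120 (x) by 230 (y) by 43 mm, black rubber mat on top, two aluminium posts at y = +-75 mm, 22 mm thick along y, 46 wide along x (gap between them 128 mm). Each ends in an upward-open fork; its slot runs along y, 30 mm wide at its flat floor, flaring to 40 at the top, tips at x = +-30 mm, 154 mm above the bench. Origin: centre of underside, z up
- mat (a point): Centre of the top face of the rubber mat (72 mm along x by 126 mm along y), 45 mm above the bench; axes as the shaker's.
- saddle (a point): Point midway between the two fork floors, at their height (131 mm above the bench, 86 mm above the mat); axes as the shaker's.
- rack: White plastic rack full of ten purple-capped tubes (one solid piece), 0.4 kg: flat-sided body 48 (x) by 110 (y) by 55 mm high, caps reach 80 mm above its underside within x = +-19, y = +-49 mm. Origin: centre of underside; z up, y along its length. Either way round is the same; take it across its 48 mm width
- long_bar: Longer retaining bar, 0.18 kg: flat aluminium, 22 (x) by 200 (y) by 10 mm thick, with a black upright grip rib in its middle, 14 (x) by 60 mm (y), its top 40 mm above the bar's underside. Origin: centre of underside; z up through the rib, y along its length; either way round is the same. Starts lying in the tray
- short_bar: Shorter retaining bar, same section and same grip rib as the longer one but only 130 mm long: too short for the posts. Lies in the tray beside the longer one, the two ribs about 70 mm apart. Origin and axes as the longer bar's. To be left there.
- tray: Shallow steel tray fixed to the bench, 140 mm (x) by 220 mm (y), walls 4 mm thick and 12 mm high, floor 4 mm thick. Origin: centre of its underside; z up. The bars lie in it along y, one at x about +35 mm and the other at x about -35 mm; which is which varies.
- jar: Low specimen jar, 54 mm across, 70 mm high, standing near one end of the rack's first place. Origin: centre of its underside. Bystander.
- carton: Small cardboard carton 50 mm (x) by 80 mm (y) by 45 mm high, standing beside the rack's first place, about 40 mm from its side. Origin: centre of its underside. Bystander.
- bottle: Amber reagent bottle, 70 mm across, 190 mm high. Origin: centre of its underside. Bystander.
- stand: Pipette stand fixed to the bench, about 86 mm across, 242 mm high. Origin: centre of its underside. Bystander.
Mind the look-alikes: they are no part of the job. Leave any red, turquoise or yellow look-alike of the rack alone.

How it is judged:
On the way, in this order (a step that is already met when the one before it is completed fails the run):
1. the tube rack stands squarely on the mat between the posts (x of rack in the frame of mat between -0.01 and 0.01 m and y of rack in the frame of mat between -0.01 and 0.01 m and z of rack in the frame of mat between -0.004 and 0.004 m and angle between the y axis of rack and the y axis of deck, either way round below 0.12 rad and angle between rack's own z axis and vertical below 0.06 rad and linear speed of rack below 0.02 m/s), for 0.2 s.
2. the longer bar lies down in both forks over the rack (x of long_bar in the frame of saddle between -0.007 and 0.007 m and y of long_bar in the frame of saddle between -0.012 and 0.012 m and z of long_bar in the frame of saddle between -0.004 and 0.004 m and angle between the y axis of long_bar and the y axis of deck, either way round below 0.08 rad and angle between long_bar's own z axis and vertical below 0.06 rad and linear speed of long_bar below 0.02 m/s), for 0.2 s.
At the end, for the whole second after the job is handed in: At rest: rack upright on the mat, centred within 10 mm, square within 7 degrees; longer bar rib up, level within 3 degrees, underside within 4 mm of the fork floors, within 7 mm sideways and 12 mm lengthwise of centre, in line within 4.5 degrees. Either way round (all of step 1 and all of step 2); the robot touches nothing.
It fails at once if the tube rack tipped more than 23 degrees (angle between rack's own z axis and vertical above 0.4 rad).
It fails at once if the tube rack dropped on the shaker instead of set down gently (linear speed of rack above 0.4 m/s and z of rack in the frame of mat below 0.025 m and horizontal distance between rack and mat below 0.06 m).
It fails at once if the longer bar dropped on the posts instead of laid down gently (linear speed of long_bar above 0.4 m/s and z of long_bar in the frame of saddle below 0.025 m and horizontal distance between long_bar and saddle below 0.06 m).
It fails at once if the shorter bar, jar, carton or bottle moved more than 30 mm (distance of any of short_bar, jar, carton, bottle from where it was at the start of the episode above 0.03 m).
It fails at once if the pipette stand struck (over 15 N) (contact force between stand and the arm above 15 N or contact force between stand and the fingers above 15 N or contact force between stand and rack above 15 N or contact force between stand and long_bar above 15 N).
It also fails if it takes over 66 s, if anything falls off the work surface, if the arm or the gripper's body presses on something with over 40 N, if the wrist force passes 120 N, or if a joint passes its speed limit or range.

## Working session

There is one attempt and no reset: what is moved stays moved. The work goes in short steps, Python scripts to look and compute and a tool call to move; the robot and the scene stay as the last step left them, time stands still between calls to the robot, and variables do not carry over. Pictures are saved under pics/ and viewed, at most 10 in all, crops included, and the job is handed in when it is done.

Besides the shell and the picture viewer there is one more tool, called after "Emit:" in YAML: its name, and indented under it one key for each argument. drive_tool: Moves the arm, as the interface text tells. Its arguments: {"type":"object","properties":{"plan":{"type":"array"}},"required":["plan"]}

```bash
mkdir -p pics; cat > h.py <<'E'
from rig import *
import numpy as np, cv2
def grab(n):
    p,d=read_camera(n); np.savez(f'/tmp/{n}.npz',p=p,d=d); return p,d
def load(n):
    z=np.load(f'/tmp/{n}.npz'); return z['p'],z['d']
def rays(n,uv):
    c=get_calibration(n);K=np.array(c['mtx']);k1=c['k1'];T=np.array(c['camera_from_world'])
    uv=np.asarray(uv,float).reshape(-1,1,2)
    s=cv2.undistortPoints(uv,K,np.array([k1,0,0,0,0.]))[:,0]
    return s,T
def on_plane(n,uv,z):
    s,T=rays(n,uv);R=T[:3,:3];o=-R.T@T[:3,3]
    d=np.c_[s,np.ones(len(s))]@R
    return o+d*((z-o[2])/d[:,2])[:,None]
def cloud(n,p,d):
    v,u=np.mgrid[:480,:640]; s,T=rays(n,np.c_[u.ravel(),v.ravel()])
    dd=d.ravel()[:,None]; P=np.c_[s*dd,dd]-T[:3,3]
    W=(P@T[:3,:3]).reshape(480,640,3); W[d==0]=np.nan; return W
E
python3 - <<'E'
from h import *
for n in('scene','top'):
    p,d=grab(n); cv2.imwrite(f'pics/{n}0.png',p[:,:,::-1]); c=get_calibration(n)
    T=np.array(c['camera_from_world']); print(n,c['mtx'],c['k1'],-T[:3,:3].T@T[:3,3],T[2,:3])
o=get_obs();print(o)
E
```

```text
scene [[473.63581455   0.         312.01374144]
 [  0.         473.63581455 232.58635269]
 [  0.           0.           1.        ]] 0.01775354592532699 [ 1.30179342 -0.35653391  0.90197988] [-0.66226271  0.34294611 -0.66618021]
top [[473.12956585   0.         316.62534328]
 [  0.         473.12956585 234.22324526]
 [  0.           0.           1.        ]] 0.007546354502050886 [0.27908948 0.04329248 1.2630698 ] [ 0.20783346  0.02079627 -0.97794313]
{'t': 0.1, 'joint_positions': array([ 1.16370935e+00,  3.79319041e-01,  1.73469324e+00, -1.57039334e-05,
        1.02849509e+00, -3.33256191e-02]), 'qvel': array([ 0.00070932, -0.00010327, -0.00125064,  0.00038713,  0.00083405,
        0.00102653]), 'joint_efforts': array([-2.69127064e-03, -7.65029669e+01, -4.35295129e+01,  6.51975092e-02,
        3.98965669e-02, -3.11334838e-05]), 'tool_pos': array([0.25548473, 0.65137465, 0.2353942 ]), 'ee_rot': array([[-9.30963546e-01,  3.65111974e-01, -3.49817421e-04],
       [ 3.65112142e-01,  9.30963162e-01, -8.45289175e-04],
       [ 1.70419331e-05, -9.14655995e-04, -9.99999582e-01]]), 'ft_force': array([-0.71297258, -0.08702134, -0.42397737]), 'wrist_torque': array([-0.00107502, -0.01096169,  0.07730665]), 'finger_force': 0.0, 'grip_width': 0.9974033133449793}
```

View pics/scene0.png

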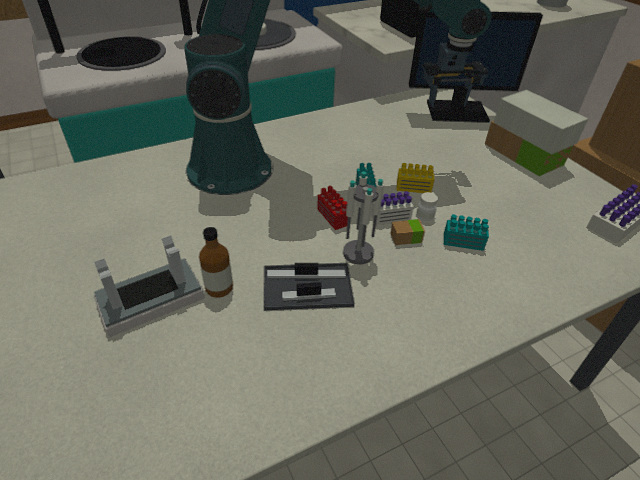

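View pics/top0.png

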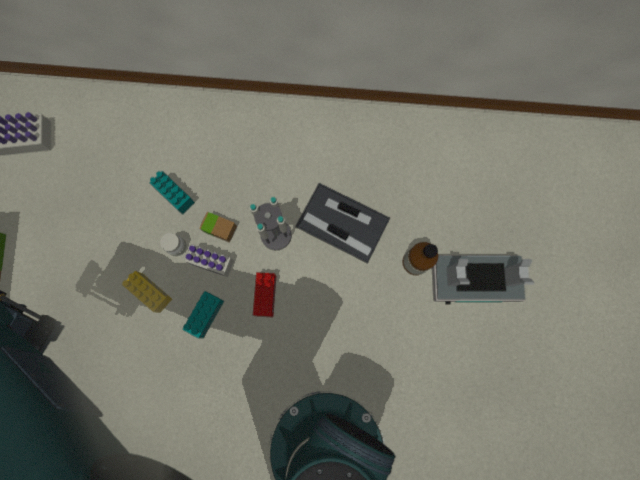

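The top view shows two purple-capped racks. One is at (208,258), beside the jar (173,243) and the carton (218,226). The other is at (20,130), out at the edge. The first fits the description, being next to the jar and carton. Red, yellow and turquoise look-alikes surround it. The long bar looks to be the one with its rib at (338,231) and the short one at (348,208). The shaker is at (480,277). I'll confirm in a crop and measure.

```bash
cat > m.py <<'E'
from h import *
def rect(xy):
    (c,s,a)=cv2.minAreaRect(np.float32(xy)*1000); 
    if s[0]<s[1]: a+=90; s=s[::-1]
    return np.round(c,1),np.round(s,1),round((a+90)%180-90,1)
def blob(n,mask,z,roi,minpx=20):
    m=np.zeros(mask.shape,np.uint8); x0,y0,x1,y1=roi; m[y0:y1,x0:x1]=mask[y0:y1,x0:x1]
    k,l,s,c=cv2.connectedComponentsWithStats(m)
    return [(l==i) for i in range(1,k) if s[i,4]>=minpx]
E
python3 - <<'E'
from m import *
R={'top':dict(rack=(170,235,245,280),tray=(290,175,400,270),deck=(425,240,545,310),jar=(155,228,190,258),carton=(198,205,242,245),bottle=(400,235,442,278),stand=(245,190,295,255),big=(0,105,50,160)),
'scene':dict(rack=(370,188,418,225),tray=(255,255,360,315),deck=(90,230,208,330))}
for n in R:
    p,d=load(n); W=cloud(n,p,d); hsv=cv2.cvtColor(p,cv2.COLOR_RGB2HSV)
    for k,(x0,y0,x1,y1) in R[n].items():
        w=W[y0:y1,x0:x1].reshape(-1,3); h=hsv[y0:y1,x0:x1].reshape(-1,3)
        w0=w; g=np.isfinite(w[:,2])
        z=w[:,2]
        print(n,k,'z pct',np.round(np.nanpercentile(z,[1,10,25,50,75,90,99])*1000,1))
        pur=g&(h[:,0]>118)&(h[:,0]<150)&(h[:,1]>80)
        if k in('rack','big'): print('  purple',pur.sum(),rect(w[pur,:2]),np.round(np.percentile(w[pur,2],[5,50,95])*1000,1))
        up=g&(z>.012)
        if k not in('tray',): print('  up',rect(w[up,:2]))
        else:
            dk=g&(h[:,2]<50)&(z>.02); br=g&(h[:,2]>110)&(z>.006)
            print('  rib',dk.sum(),'bright',br.sum(),np.round(np.nanmedian(z[br])*1000,1),np.round(np.nanpercentile(z[dk],[5,50,95])*1000,1) if dk.any() else '')
for n,(x0,y0,x1,y1) in dict(top=(150,180,400,290)).items():
    p,_=load(n); cv2.imwrite('pics/crop1.png',cv2.resize(p[y0:y1,x0:x1,::-1],None,fx=3.2,fy=3.2,interpolation=cv2.INTER_CUBIC))
E
```

```text
top rack z pct [-4.7 -1.8  0.1  2.8 53.7 73.6 83.6]
  purple 272 (array([446.8, 345.2]), array([96.4, 34.8]), 76.1) [74.8 80.6 84.2]
  up (array([480., 365.]), array([164., 109.]), 78.3)
top tray z pct [-4.1 -1.2  0.6  3.   6.2 13.2 45.7]
  rib 267 bright 822 14.1 [33.3 44.8 49. ]
top deck z pct [ -3.2  -0.    2.3  39.4  47.3 125.  191.1]
  up (array([ 457.3, -329.7]), array([289.4, 140.6]), -89.1)
top jar z pct [-4.7 -1.8  0.1  3.8 67.6 71.6 79.8]
  up (array([477.1, 424.9]), array([90.4, 53.3]), 79.8)
top carton z pct [-4.7 -1.8  0.   2.9 44.1 47.  50.5]
  up (array([539.4, 335.3]), array([81.4, 50.7]), 72.7)
top bottle z pct [ -3.2  -0.    2.3  43.1 128.6 157.5 194.1]
  up (array([ 489.7, -213.1]), array([101.8,  69.8]), 84.9)
top stand z pct [ -4.4  -1.6   0.4   3.8 196.5 213.8 243.4]
  up (array([531.8, 178.7]), array([83.1, 73.5]), -58.8)
top big z pct [-4.6 -1.2  2.5 43.  56.4 76.8 83.4]
  purple 299 (array([758.6, 904.4]), array([90.6, 69.3]), -78.3) [56.9 78.6 83.9]
  up (array([758., 913.]), array([135.6,  93. ]), -78.8)
scene rack z pct [ -2.6   0.9  12.2  46.8  79.1 190.2 231.5]
  purple 249 (array([476.1, 301.8]), array([206.9,  68.4]), -64.7) [66.9 78.3 82.2]
  up (array([476.7, 333.2]), array([364.9, 133.2]), -39.3)
scene tray z pct [-2.6 -0.5  1.4  4.4 11.4 16.7 45.5]
  rib 513 bright 584 14.5 [21.7 39.6 46.5]
scene deck z pct [ -2.6  -0.5   0.9   4.   44.8  78.2 155. ]
  up (array([ 462.4, -337. ]), array([269.1, 127.3]), -86.0)
```

View pics/crop1.png

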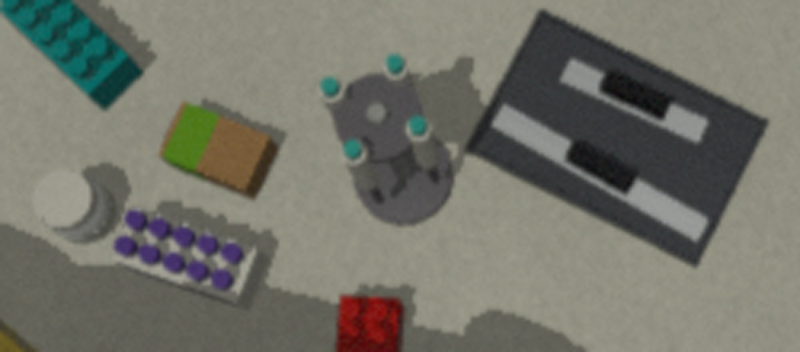

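The crop confirms it. The white rack with purple caps sits beside the jar and carton. The longer bar is the lower one in the tray, rib at crop (600,165), which is px (337,232). The upper bar, rib at (637,95), is shorter. Next come precise measurements from both views.

```bash
cat > p.py <<'E'
from m import *
def px(m): v,u=np.nonzero(m); return np.c_[u,v].astype(float)
def show(t,n,m,z): 
    if m.sum()>5: print(t,n,m.sum(),'z',z,rect(on_plane(n,px(m),z)[:,:2]))
def roi(r): m=np.zeros((480,640),bool); m[r[1]:r[3],r[0]:r[2]]=1; return m
def hs(n):
    p,d=load(n); return p,cloud(n,p,d),cv2.cvtColor(p,cv2.COLOR_RGB2HSV)
E
python3 - <<'E'
from p import *
R={'top':((170,235,245,280),(290,175,400,270),(425,240,545,310)),'scene':((375,190,416,225),(255,255,360,315),(90,230,208,330))}
for n in R:
    p,W,h=hs(n); z=W[...,2]; r,t,k=R[n]
    pur=(h[...,0]>118)&(h[...,0]<150)&(h[...,1]>80)&roi(r)
    show('caps',n,pur,.080)
    if n=='top':
        m=roi(r)&(z>.03); c=np.float32([446.8,345.2])/1000
        m&=(np.hypot(W[...,0]-c[0],W[...,1]-c[1])<.065)
        a=np.deg2rad(76.1); q=(W[...,:2]-c)@np.array([[np.cos(a),-np.sin(a)],[np.sin(a),np.cos(a)]])
        m&=(np.abs(q[...,0])<.058); print('  rack body cloud',rect(W[m][:,:2]))
    # bars
    br=(roi(t)&(p.min(2)>(95 if n=='top' else 100))&(z>.006)&(z<.03)).astype(np.uint8)
    for b in blob(n,br,0,t,40): show('  bar',n,b,.014)
    rb=(roi(t)&(z>.028)).astype(np.uint8)
    for b in blob(n,rb,0,t,30): show('  rib',n,b,.044); print(np.round([np.nanmedian(W[b][:,i]) for i in range(3)],4), np.percentile(z[b],95))
    # deck
    mt=(roi(k)&(p.max(2)<50)&(z>.03)&(z<.06)).astype(np.uint8)
    for b in blob(n,mt,0,k,60): show('  mat',n,b,.045); print('   z',np.median(z[b]))
    tp=(roi(k)&(z>.125)&(p.min(2)>70)).astype(np.uint8)
    for b in blob(n,tp,0,k,5): print('  post',b.sum(),px(b).mean(0),np.round(np.median(W[b],0),4),rect(W[b][:,:2]),np.percentile(z[b],95))
p,W,h=hs('top');z=W[...,2]
m=roi((400,235,450,278))&(z>.05)&(W[...,1]>-.27)&(h[...,1]>90); print('bottle',rect(W[m][:,:2]),z[m].max())
m=roi((400,235,450,278))&(z>.15)&(W[...,1]>-.27); print('bottle top',rect(W[m][:,:2]))
E
```

```text
caps top 272 z 0.08 (array([446.5, 345. ]), array([96., 35.]), 76.4)
  rack body cloud (array([446.4, 345.3]), array([110.8,  48.7]), 76.5)
  bar top 234 z 0.014 (array([616.5,  -9.1]), array([128.5,  22.9]), 69.7)
  bar top 457 z 0.014 (array([551.6,  15.5]), array([199.8,  23.1]), 64.6)
  rib top 147 z 0.044 (array([613.6,  -8.3]), array([59.8, 18.5]), 69.9)
[ 0.6143 -0.0082  0.0448] 0.049075415317969426
  rib top 144 z 0.044 (array([549.4,  16. ]), array([59.6, 17.4]), 65.6)
[0.5496 0.0163 0.0445] 0.04879438771203335
  mat top 1074 z 0.045 (array([ 462.5, -360.7]), array([124.4,  69.8]), -85.1)
   z 0.04704662448350766
  post 267 [461.25842697 271.62546816] [ 0.4565 -0.2833  0.1384] (array([ 454.5, -284.6]), array([60.4, 24.2]), 4.1) 0.1571081677469504
  post 272 [524.27205882 271.625     ] [ 0.469  -0.4317  0.1407] (array([ 467.2, -432.8]), array([59.7, 23.9]), 4.7) 0.15763827137990744
caps scene 250 z 0.08 (array([453.4, 344.9]), array([97.4, 50.8]), 77.3)
  bar scene 185 z 0.014 (array([534.2, -15.7]), array([125.8,  17.6]), 64.5)
  bar scene 163 z 0.014 (array([578.4,  77.2]),
[... 359 characters left out ...]
]), 68.9)
[ 0.6184 -0.0073  0.0426] 0.04648427846843462
  mat scene 1226 z 0.045 (array([ 461.2, -357.6]), array([125.9,  72.5]), -85.3)
   z 0.04601224916854041
  post 251 [170.02390438 247.7250996 ] [ 0.443  -0.2847  0.1407] (array([ 453.1, -283.3]), array([65. , 22.6]), 4.6) 0.15597189471230205
  post 6 [204.5 243.5] [ 0.4875 -0.2108  0.1545] (array([ 483. , -211.4]), array([21.4,  1.5]), 6.3) 0.16614858110182107
  post 273 [103.58608059 271.31135531] [ 0.4549 -0.4318  0.1422] (array([ 466.9, -431.7]), array([64.5, 21.5]), 4.5) 0.15603674317689337
bottle (array([ 489.5, -195.2]), array([66.1, 62.7]), 38.5) 0.19444619067703844
bottle top (array([ 490.8, -197.5]), array([30.9, 30. ]), 86.8)
```

```bash
python3 - <<'E'
from h import *
a,_=load('top');b,_=load('scene')
f=lambda p,x0,y0,x1,y1:cv2.resize(p[y0:y1,x0:x1,::-1],(400,300),interpolation=cv2.INTER_CUBIC)
cv2.imwrite('pics/crop2.png',np.hstack([f(a,425,235,545,325),f(b,90,230,210,320)]))
E
```

```text
(no output)
```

View pics/crop2.png

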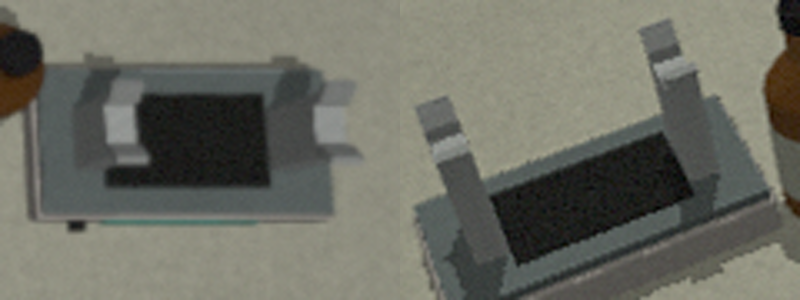

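The measurements hold up against the stated sizes:

| Item | Centre (mm) | Axis | Size check |
|---|---|---|---|
| Rack | (446.4, 345.2) | 76.4° | 111×49 |
| Long bar | (551.6, 15.5) | 64.6° | 200×23 |
| Shaker | (461.0, -358.2) | 94.9° | posts 149 apart |

Heights are also right: caps 80, mat 45–47, fork tips about 156. I'll write a helper for the move numbers.

```bash
cat > go.py <<'E'
import sys; from h import *
from scipy.spatial.transform import Rotation as Ro
# go.py x y z yaw  [x y z yaw ...]: yaw of the tool's y axis, deg; rows relative to the present pose
o=get_obs();R=np.array(o['ee_rot']);P=np.array(o['tool_pos'])
print('t',round(o['t'],2),'pos',P.round(4),'yaw',np.rad2deg(np.arctan2(R[1,1],R[0,1])).round(2),'ft',np.round(o['ft_force'],1),'w',round(o['grip_width']*91.2,1),'F',round(o['finger_force'],1))
a=list(map(float,sys.argv[1:]))
for i in range(0,len(a),4):
    x,y,z,w=a[i:i+4];w=np.deg2rad(w);s,c=np.sin(w),np.cos(w)
    T=np.array([[-s,c,0],[c,s,0],[0,0,-1.]])
    print('d',(R.T@(np.array([x,y,z])-P)/.3).round(4),'r',(Ro.from_matrix(R.T@T).as_rotvec()/np.pi).round(4))
E
python3 go.py .4464 .3452 .2 -13.6
```

```text
t 0.1 pos [0.2555 0.6514 0.2354] yaw 68.59 ft [-0.7 -0.1 -0.4] w 91.0 F 0.0
d [-0.9651 -0.7177  0.1186] r [-2.000e-04  2.000e-04  4.566e-01]
```

Emit:
drive_tool:
  plan:
    - {"dx":-0.965,"dy":-0.718,"dz":0.119,"rx":0,"ry":0,"rz":0.4566,"gripper":68}
    - {"dx":-0.965,"dy":-0.718,"dz":0.119,"rx":0,"ry":0,"rz":0.4566,"gripper":68}
    - {"dx":-0.965,"dy":-0.718,"dz":0.119,"rx":0,"ry":0,"rz":0.4566,"gripper":68}
    - {"dx":-0.965,"dy":-0.718,"dz":0.119,"rx":0,"ry":0,"rz":0.4566,"gripper":68}
    - {"dx":-0.965,"dy":-0.718,"dz":0.119,"rx":0,"ry":0,"rz":0.4566,"gripper":68}
    - {"dx":-0.965,"dy":-0.718,"dz":0.119,"rx":0,"ry":0,"rz":0.4566,"gripper":68}
    - {"dx":-0.965,"dy":-0.718,"dz":0.119,"rx":0,"ry":0,"rz":0.4566,"gripper":68}
    - {"dx":-0.965,"dy":-0.718,"dz":0.119,"rx":0,"ry":0,"rz":0.4566,"gripper":68}
    - {"dx":-0.965,"dy":-0.718,"dz":0.119,"rx":0,"ry":0,"rz":0.4566,"gripper":68}
    - {"dx":-0.965,"dy":-0.718,"dz":0.119,"rx":0,"ry":0,"rz":0.4566,"gripper":68}

```text
t: 1.1
tool_pos: [0.4467, 0.3446, 0.2]
ee_rot: [[0.242, 0.97, -0.0], [0.97, -0.242, -0.0], [-0.0, -0.0, -1.0]]
ft_force: [-0.5, 0.5, 0.1]
grip_width: 0.745
finger_force: 0.0
```

```bash
python3 go.py .4464 .3452 .039 -13.6
```

```text
t 1.1 pos [0.4467 0.3446 0.2   ] yaw -14.02 ft [-0.5  0.5  0.1] w 68.0 F 0.0
d [ 0.0018 -0.0013  0.5366] r [-0.0001  0.0001 -0.0023]
```

Emit:
drive_tool:
  plan:
    - {"dx":0.002,"dy":-0.001,"dz":0.15,"rz":-0.002,"rx":0,"ry":0,"gripper":68}
    - {"dx":0.002,"dy":-0.001,"dz":0.3,"rz":-0.002,"rx":0,"ry":0,"gripper":68}
    - {"dx":0.002,"dy":-0.001,"dz":0.42,"rz":-0.002,"rx":0,"ry":0,"gripper":68}
    - {"dx":0.002,"dy":-0.001,"dz":0.5,"rz":-0.002,"rx":0,"ry":0,"gripper":68}
    - {"dx":0.002,"dy":-0.001,"dz":0.537,"rz":-0.002,"rx":0,"ry":0,"gripper":68}
    - {"dx":0.002,"dy":-0.001,"dz":0.537,"rz":-0.002,"rx":0,"ry":0,"gripper":68}
    - {"dx":0.002,"dy":-0.001,"dz":0.537,"rz":-0.002,"rx":0,"ry":0,"gripper":68}

```text
t: 1.8
tool_pos: [0.4468, 0.3464, 0.04]
ee_rot: [[0.229, 0.973, 0.001], [0.973, -0.229, 0.001], [0.001, 0.001, -1.0]]
ft_force: [0.3, 0.5, 0.7]
grip_width: 0.745
finger_force: 0.0
```

Emit:
drive_tool:
  plan:
    - {"dx":0,"dy":0,"dz":0,"rx":0,"ry":0,"rz":0,"gripper":46}
    - {"dx":0,"dy":0,"dz":0,"rx":0,"ry":0,"rz":0,"gripper":40}
    - {"dx":0,"dy":0,"dz":0,"rx":0,"ry":0,"rz":0,"gripper":30}
    - {"dx":0,"dy":0,"dz":0,"rx":0,"ry":0,"rz":0,"gripper":30}
    - {"dx":0,"dy":0,"dz":0,"rx":0,"ry":0,"rz":0,"gripper":30}
    - {"dx":0,"dy":0,"dz":0,"rx":0,"ry":0,"rz":0,"gripper":30}
    - {"dx":0,"dy":0,"dz":0,"rx":0,"ry":0,"rz":0,"gripper":30}

```text
t: 2.5
tool_pos: [0.4468, 0.3464, 0.04]
ee_rot: [[0.229, 0.973, 0.001], [0.973, -0.229, 0.001], [0.001, 0.001, -1.0]]
ft_force: [-2.0, -1.4, 9.4]
grip_width: 0.521
finger_force: 29.9
```

```bash
python3 go.py .4464 .3452 .30 -13.6 .461 -.358 .33 4.9
```

```text
t 2.5 pos [0.4468 0.3464 0.04  ] yaw -13.24 ft [-2.  -1.4  9.4] w 47.6 F 29.9
d [-3.400e-03  4.000e-04 -8.666e-01] r [ 0.0002 -0.0003  0.002 ]
d [-2.2739  0.5848 -0.968 ] r [ 0.0003 -0.0002 -0.1008]
```

Emit:
drive_tool:
  plan:
    - {"dx":0,"dy":0,"dz":-0.05,"rx":0,"ry":0,"rz":0,"gripper":30}
    - {"dx":0,"dy":0,"dz":-0.15,"rx":0,"ry":0,"rz":0,"gripper":30}
    - {"dx":0,"dy":0,"dz":-0.27,"rx":0,"ry":0,"rz":0,"gripper":30}
    - {"dx":0,"dy":0,"dz":-0.4,"rx":0,"ry":0,"rz":0,"gripper":30}
    - {"dx":0,"dy":0,"dz":-0.53,"rx":0,"ry":0,"rz":0,"gripper":30}
    - {"dx":0,"dy":0,"dz":-0.66,"rx":0,"ry":0,"rz":0,"gripper":30}
    - {"dx":0,"dy":0,"dz":-0.79,"rx":0,"ry":0,"rz":0,"gripper":30}
    - {"dx":0,"dy":0,"dz":-0.9,"rx":0,"ry":0,"rz":0,"gripper":30}
    - {"dx":0,"dy":0,"dz":-0.98,"rx":0,"ry":0,"rz":0,"gripper":30}
    - {"dx":0,"dy":0,"dz":-0.98,"rx":0,"ry":0,"rz":0,"gripper":30}

```text
t: 3.5
tool_pos: [0.4471, 0.3467, 0.3373]
ee_rot: [[0.229, 0.973, 0.005], [0.973, -0.229, 0.003], [0.004, 0.004, -1.0]]
ft_force: [0.6, 0.1, -3.1]
grip_width: 0.529
finger_force: 29.9
```

```bash
python3 go.py .46 .20 .335 -8 .50 0.08 .335 -3 .461 -.358 .335 4.9; python3 - <<'E'
from h import *
p,d=grab('scene'); q,e=grab('top')
cv2.imwrite('pics/lift.png',np.hstack([cv2.resize(x[:,:,::-1],(400,300)) for x in(p,q)]))
E
```

```text
t 3.5 pos [0.4471 0.3467 0.3373] yaw -13.24 ft [ 0.6  0.1 -3.1] w 48.2 F 29.9
d [-0.466   0.1539  0.0063] r [ 0.0013 -0.0013 -0.0291]
d [-0.8249  0.3753  0.0056] r [ 0.0013 -0.0013 -0.0569]
d [-2.2758e+00  5.8320e-01  1.0000e-04] r [ 0.0014 -0.0012 -0.1008]
```

View pics/lift.png

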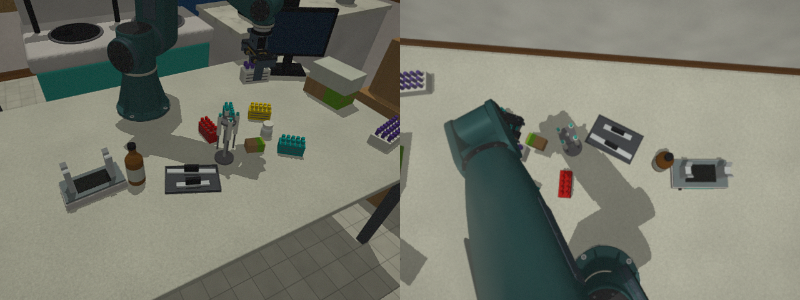

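The rack is held: opening 48.2 mm, load about 3 N, and it looks upright. I'll carry it over the stand with about 55 mm clearance.

Emit:
drive_tool:
  plan:
    - {"dx":-0.04,"dy":0.018,"dz":0,"rx":0,"ry":0,"rz":-0.003,"gripper":30}
    - {"dx":-0.12,"dy":0.055,"dz":0,"rx":0,"ry":0,"rz":-0.008,"gripper":30}
    - {"dx":-0.22,"dy":0.1,"dz":0.002,"rx":0,"ry":0,"rz":-0.015,"gripper":30}
    - {"dx":-0.33,"dy":0.15,"dz":0.003,"rx":0,"ry":0,"rz":-0.023,"gripper":30}
    - {"dx":-0.44,"dy":0.2,"dz":0.004,"rx":0,"ry":0,"rz":-0.03,"gripper":30}
    - {"dx":-0.55,"dy":0.25,"dz":0.005,"rx":0,"ry":0,"rz":-0.038,"gripper":30}
    - {"dx":-0.65,"dy":0.295,"dz":0.005,"rx":0,"ry":0,"rz":-0.045,"gripper":30}
    - {"dx":-0.74,"dy":0.337,"dz":0.005,"rx":0,"ry":0,"rz":-0.052,"gripper":30}
    - {"dx":-0.8,"dy":0.364,"dz":0.006,"rx":0,"ry":0,"rz":-0.056,"gripper":30}
    - {"dx":-0.825,"dy":0.375,"dz":0.006,"rx":0,"ry":0,"rz":-0.057,"gripper":30}

```text
t: 4.6
tool_pos: [0.4984, 0.0779, 0.3296]
ee_rot: [[0.053, 0.999, -0.003], [0.999, -0.053, -0.0], [-0.001, -0.003, -1.0]]
ft_force: [-1.0, -0.2, -2.8]
grip_width: 0.526
finger_force: 29.9
```

```bash
python3 go.py .49 -.2 .335 2
```

```text
t 4.6 pos [0.4984 0.0779 0.3296] yaw -3.05 ft [-1.  -0.2 -2.8] w 48.0 F 29.9
d [-0.9264  0.0213 -0.0177] r [-0.0009  0.0001 -0.0281]
```

Emit:
drive_tool:
  plan:
    - {"dx":-0.04,"dy":0.001,"dz":0,"rx":0,"ry":0,"rz":-0.002,"gripper":30}
    - {"dx":-0.13,"dy":0.003,"dz":0,"rx":0,"ry":0,"rz":-0.004,"gripper":30}
    - {"dx":-0.24,"dy":0.006,"dz":-0.005,"rx":0,"ry":0,"rz":-0.008,"gripper":30}
    - {"dx":-0.37,"dy":0.009,"dz":-0.01,"rx":0,"ry":0,"rz":-0.012,"gripper":30}
    - {"dx":-0.5,"dy":0.012,"dz":-0.01,"rx":0,"ry":0,"rz":-0.016,"gripper":30}
    - {"dx":-0.62,"dy":0.015,"dz":-0.01,"rx":0,"ry":0,"rz":-0.02,"gripper":30}
    - {"dx":-0.74,"dy":0.018,"dz":-0.01,"rx":0,"ry":0,"rz":-0.023,"gripper":30}
    - {"dx":-0.84,"dy":0.02,"dz":-0.01,"rx":0,"ry":0,"rz":-0.026,"gripper":30}
    - {"dx":-0.9,"dy":0.021,"dz":-0.01,"rx":0,"ry":0,"rz":-0.028,"gripper":30}
    - {"dx":-0.926,"dy":0.021,"dz":-0.01,"rx":0,"ry":0,"rz":-0.028,"gripper":30}

```text
t: 5.6
tool_pos: [0.4906, -0.1993, 0.3337]
ee_rot: [[-0.035, 0.999, -0.001], [0.999, 0.035, 0.0], [0.0, -0.001, -1.0]]
ft_force: [0.7, 0.2, -3.4]
grip_width: 0.527
finger_force: 29.9
```

```bash
python3 go.py .461 -.358 .30 4.9
```

```text
t 5.6 pos [ 0.4906 -0.1993  0.3337] yaw 2.01 ft [ 0.7  0.2 -3.4] w 48.1 F 29.9
d [-0.5253 -0.117   0.1121] r [-0.0003 -0.0001 -0.016 ]
```

Emit:
drive_tool:
  plan:
    - {"dx":-0.03,"dy":-0.007,"dz":0,"rx":0,"ry":0,"rz":-0.001,"gripper":30}
    - {"dx":-0.1,"dy":-0.022,"dz":0,"rx":0,"ry":0,"rz":-0.004,"gripper":30}
    - {"dx":-0.19,"dy":-0.042,"dz":0,"rx":0,"ry":0,"rz":-0.008,"gripper":30}
    - {"dx":-0.29,"dy":-0.064,"dz":0.03,"rx":0,"ry":0,"rz":-0.012,"gripper":30}
    - {"dx":-0.38,"dy":-0.084,"dz":0.06,"rx":0,"ry":0,"rz":-0.016,"gripper":30}
    - {"dx":-0.46,"dy":-0.102,"dz":0.09,"rx":0,"ry":0,"rz":-0.016,"gripper":30}
    - {"dx":-0.51,"dy":-0.115,"dz":0.11,"rx":0,"ry":0,"rz":-0.016,"gripper":30}
    - {"dx":-0.521,"dy":-0.117,"dz":0.112,"rx":0,"ry":0,"rz":-0.016,"gripper":30}
    - {"dx":-0.521,"dy":-0.117,"dz":0.112,"rx":0,"ry":0,"rz":-0.016,"gripper":30}
    - {"dx":-0.521,"dy":-0.117,"dz":0.112,"rx":0,"ry":0,"rz":-0.016,"gripper":30}

```text
t: 6.6
tool_pos: [0.4618, -0.355, 0.3011]
ee_rot: [[-0.087, 0.996, 0.0], [0.996, 0.087, -0.0], [-0.0, 0.0, -1.0]]
ft_force: [0.0, 1.2, -2.7]
grip_width: 0.523
finger_force: 29.9
```

```bash
python3 go.py .461 -.3568 .085 4.9; python3 - <<'E'
from h import *
p,d=grab('scene'); q,e=grab('top')
cv2.imwrite('pics/hov.png',np.hstack([cv2.resize(p[120:345,60:360,::-1],(400,300)),cv2.resize(q[180:405,330:630,::-1],(400,300))]))
E
```

```text
t 6.6 pos [ 0.4618 -0.355   0.3011] yaw 4.97 ft [ 0.   1.2 -2.7] w 47.7 F 29.9
d [-0.0057 -0.0035  0.7203] r [0.0001 0.     0.0004]
```

View pics/hov.png

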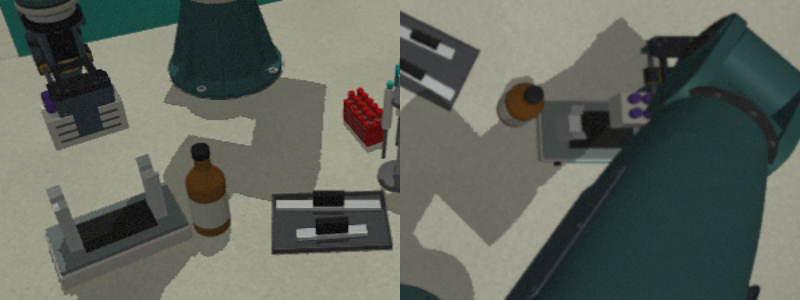

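```bash
python3 - <<'E'
from p import *
a=np.deg2rad(94.9); u=np.array([np.cos(a),np.sin(a)]); v=np.array([np.sin(a),-np.cos(a)]); c=np.array([.461,-.358])
for n in('scene','top'):
    p,W,h=hs(n); z=W[...,2]
    near=(np.abs(W[...,0]-.46)<.06)&(np.abs(W[...,1]+.357)<.09)
    m=near&(z>.26)&(z<.32)&(p.min(2)>90); q=(W[m][:,:2]-c)
    pur=near&(h[...,0]>118)&(h[...,0]<150)&(h[...,1]>80)&(z>.3)
    print(n,m.sum(),'len',np.percentile(q@u,[1,99]).round(4),'wid',np.percentile(q@v,[1,99]).round(4),'z',np.percentile(z[m],[1,99]).round(4),'pur',pur.sum(),np.percentile((W[pur][:,:2]-c)@u,[1,99]).round(4) if pur.any() else '', np.percentile(z[pur],90) if pur.any() else '')
E
```

```text
scene 151 len [-0.0501  0.059 ] wid [-0.0207  0.0262] z [0.2623 0.3192] pur 226 [-0.0431  0.0664] 0.5327245477631916
top 200 len [0.0214 0.0571] wid [-0.0232  0.024 ] z [0.3141 0.3199] pur 160 [0.0238 0.0523] 0.34501464999019177
```

Emit:
drive_tool:
  plan:
    - {"dx":-0.008,"dy":-0.003,"dz":0.05,"rx":0,"ry":0,"rz":0,"gripper":30}
    - {"dx":-0.008,"dy":-0.003,"dz":0.14,"rx":0,"ry":0,"rz":0,"gripper":30}
    - {"dx":-0.008,"dy":-0.003,"dz":0.24,"rx":0,"ry":0,"rz":0,"gripper":30}
    - {"dx":-0.008,"dy":-0.003,"dz":0.34,"rx":0,"ry":0,"rz":0,"gripper":30}
    - {"dx":-0.008,"dy":-0.003,"dz":0.43,"rx":0,"ry":0,"rz":0,"gripper":30}
    - {"dx":-0.008,"dy":-0.003,"dz":0.51,"rx":0,"ry":0,"rz":0,"gripper":30}
    - {"dx":-0.008,"dy":-0.003,"dz":0.58,"rx":0,"ry":0,"rz":0,"gripper":30}
    - {"dx":-0.008,"dy":-0.003,"dz":0.64,"rx":0,"ry":0,"rz":0,"gripper":30}
    - {"dx":-0.008,"dy":-0.003,"dz":0.67,"rx":0,"ry":0,"rz":0,"gripper":30}
    - {"dx":-0.008,"dy":-0.003,"dz":0.68,"rx":0,"ry":0,"rz":0,"gripper":30}

```text
t: 7.7
tool_pos: [0.4603, -0.3578, 0.0955]
ee_rot: [[-0.086, 0.996, -0.001], [0.996, 0.086, 0.001], [0.001, -0.001, -1.0]]
ft_force: [0.7, 0.2, -3.2]
grip_width: 0.525
finger_force: 29.9
```

```bash
python3 go.py .461 -.3575 .085 4.9
```

```text
t 7.7 pos [ 0.4603 -0.3578  0.0955] yaw 4.95 ft [ 0.7  0.2 -3.2] w 47.9 F 29.9
d [0.0006 0.0024 0.035 ] r [-0.0004 -0.0004  0.0003]
```

Emit:
drive_tool:
  plan:
    - {"dx":0.001,"dy":0.002,"dz":0.01,"rx":0,"ry":0,"rz":0,"gripper":30}
    - {"dx":0.001,"dy":0.002,"dz":0.018,"rx":0,"ry":0,"rz":0,"gripper":30}
    - {"dx":0.001,"dy":0.002,"dz":0.025,"rx":0,"ry":0,"rz":0,"gripper":30}
    - {"dx":0.001,"dy":0.002,"dz":0.03,"rx":0,"ry":0,"rz":0,"gripper":30}
    - {"dx":0.001,"dy":0.002,"dz":0.033,"rx":0,"ry":0,"rz":0,"gripper":30}
    - {"dx":0.001,"dy":0.002,"dz":0.033,"rx":0,"ry":0,"rz":0,"gripper":30}

```text
t: 8.3
tool_pos: [0.4614, -0.3579, 0.0869]
ee_rot: [[-0.086, 0.996, 0.0], [0.996, 0.086, -0.0], [-0.0, 0.0, -1.0]]
ft_force: [0.3, 0.8, -3.4]
grip_width: 0.524
finger_force: 29.9
```

Emit:
drive_tool:
  plan:
    - {"dx":0,"dy":0,"dz":0.003,"rx":0,"ry":0,"rz":0,"gripper":30}
    - {"dx":0,"dy":0,"dz":0.006,"rx":0,"ry":0,"rz":0,"gripper":30}
    - {"dx":0,"dy":0,"dz":0.006,"rx":0,"ry":0,"rz":0,"gripper":30}

```text
t: 8.6
tool_pos: [0.4614, -0.358, 0.0851]
ee_rot: [[-0.086, 0.996, 0.0], [0.996, 0.086, -0.0], [-0.0, 0.0, -1.0]]
ft_force: [-0.2, -0.4, -2.5]
grip_width: 0.523
finger_force: 29.9
```

Emit:
drive_tool:
  plan:
    - {"dx":0,"dy":0,"dz":0.002,"rx":0,"ry":0,"rz":0,"gripper":30}
    - {"dx":0,"dy":0,"dz":0.004,"rx":0,"ry":0,"rz":0,"gripper":30}
    - {"dx":0,"dy":0,"dz":0.004,"rx":0,"ry":0,"rz":0,"gripper":30}

```text
t: 8.9
tool_pos: [0.4614, -0.3581, 0.085]
ee_rot: [[-0.086, 0.996, -0.0], [0.996, 0.086, 0.0], [0.0, -0.0, -1.0]]
ft_force: [-8.1, 4.5, 20.6]
grip_width: 0.523
finger_force: 29.9
```

Contact at z 0.085, as expected. I'll release.

Emit:
drive_tool:
  plan:
    - {"dx":0,"dy":0,"dz":-0.003,"rx":0,"ry":0,"rz":0,"gripper":30}
    - {"dx":0,"dy":0,"dz":-0.003,"rx":0,"ry":0,"rz":0,"gripper":52}
    - {"dx":0,"dy":0,"dz":-0.003,"rx":0,"ry":0,"rz":0,"gripper":68}
    - {"dx":0,"dy":0,"dz":-0.003,"rx":0,"ry":0,"rz":0,"gripper":68}
    - {"dx":0,"dy":0,"dz":-0.003,"rx":0,"ry":0,"rz":0,"gripper":68}
    - {"dx":0,"dy":0,"dz":-0.003,"rx":0,"ry":0,"rz":0,"gripper":68}

```text
t: 9.5
tool_pos: [0.4614, -0.358, 0.0847]
ee_rot: [[-0.086, 0.996, 0.0], [0.996, 0.086, -0.0], [-0.0, 0.0, -1.0]]
ft_force: [-0.4, 0.7, -0.5]
grip_width: 0.742
finger_force: 0.0
```

```bash
python3 go.py .461 -.3575 .30 4.9
```

```text
t 9.5 pos [ 0.4614 -0.358   0.0847] yaw 4.94 ft [-0.4  0.7 -0.5] w 67.6 F 0.0
d [ 0.0016 -0.0011 -0.7177] r [0.     0.     0.0002]
```

Emit:
drive_tool:
  plan:
    - {"dx":0,"dy":0,"dz":-0.06,"rx":0,"ry":0,"rz":0,"gripper":68}
    - {"dx":0,"dy":0,"dz":-0.15,"rx":0,"ry":0,"rz":0,"gripper":68}
    - {"dx":0,"dy":0,"dz":-0.27,"rx":0,"ry":0,"rz":0,"gripper":68}
    - {"dx":0,"dy":0,"dz":-0.4,"rx":0,"ry":0,"rz":0,"gripper":68}
    - {"dx":0,"dy":0,"dz":-0.55,"rx":0,"ry":0,"rz":0,"gripper":60}
    - {"dx":0,"dy":0,"dz":-0.7,"rx":0,"ry":0,"rz":0,"gripper":50}
    - {"dx":0,"dy":0,"dz":-0.75,"rx":0,"ry":0,"rz":0,"gripper":40}
    - {"dx":0,"dy":0,"dz":-0.75,"rx":0,"ry":0,"rz":0,"gripper":40}

```text
t: 10.3
tool_pos: [0.4621, -0.3586, 0.3122]
ee_rot: [[-0.086, 0.996, 0.003], [0.996, 0.086, -0.003], [-0.003, 0.003, -1.0]]
ft_force: [-0.2, -0.3, -0.9]
grip_width: 0.444
finger_force: 0.0
```

```bash
python3 go.py .50 -.08 .26 -15 .5516 .0155 .20 -25.4
```

```text
t 10.3 pos [ 0.4621 -0.3586  0.3122] yaw 4.94 ft [-0.2 -0.3 -0.9] w 40.5 F 0.0
d [0.9147 0.2051 0.1718] r [0.0011 0.0008 0.1108]
d [1.2177 0.4033 0.3715] r [0.0012 0.0007 0.1685]
```

Emit:
drive_tool:
  plan:
    - {"dx":0.12,"dy":0.03,"dz":0,"rx":0,"ry":0,"rz":0.02,"gripper":40}
    - {"dx":0.27,"dy":0.06,"dz":0,"rx":0,"ry":0,"rz":0.04,"gripper":40}
    - {"dx":0.43,"dy":0.1,"dz":0,"rx":0,"ry":0,"rz":0.06,"gripper":40}
    - {"dx":0.59,"dy":0.14,"dz":0,"rx":0,"ry":0,"rz":0.08,"gripper":40}
    - {"dx":0.75,"dy":0.17,"dz":0.03,"rx":0,"ry":0,"rz":0.1,"gripper":40}
    - {"dx":0.88,"dy":0.2,"dz":0.08,"rx":0,"ry":0,"rz":0.11,"gripper":40}
    - {"dx":0.915,"dy":0.205,"dz":0.15,"rx":0.001,"ry":0.001,"rz":0.111,"gripper":40}
    - {"dx":0.915,"dy":0.205,"dz":0.17,"rx":0.001,"ry":0.001,"rz":0.111,"gripper":40}
    - {"dx":0.915,"dy":0.205,"dz":0.17,"rx":0.001,"ry":0.001,"rz":0.111,"gripper":40}

```text
t: 11.2
tool_pos: [0.4981, -0.0793, 0.257]
ee_rot: [[0.259, 0.966, -0.006], [0.966, -0.259, 0.004], [0.002, -0.007, -1.0]]
ft_force: [0.9, 0.6, 0.1]
grip_width: 0.436
finger_force: 0.0
```

```bash
python3 go.py .5516 .0155 .12 -25.4; python3 - <<'E'
from p import *
for n in('scene','top'): grab(n)
c=np.array([.461,-.358]); a=np.deg2rad(94.9); u=np.array([np.cos(a),np.sin(a)]); v=np.array([np.sin(a),-np.cos(a)])
for n in('scene','top'):
    p,W,h=hs(n); z=W[...,2]
    near=(np.hypot(W[...,0]-c[0],W[...,1]-c[1])<.085)
    pur=near&(h[...,0]>118)&(h[...,0]<150)&(h[...,1]>80)
    show('caps',n,pur,.125); q=(W[pur][:,:2]-c); print(' len',np.percentile(q@u,[1,99]).round(4),'wid',np.percentile(q@v,[1,99]).round(4),'z',np.percentile(W[pur][:,2],[50,90]).round(4))
    m=near&(np.abs((W[...,:2]-c)@u)<.061)&(z>.06)&(z<.115); q=W[m][:,:2]-c; print(' body',m.sum(),rect(W[m][:,:2]),np.percentile(q@u,[1,99]).round(4))
p,_=load('scene'); q,_=load('top'); cv2.imwrite('pics/set.png',np.hstack([cv2.resize(p[150:338,80:330,::-1],(400,300)),cv2.resize(q[160:348,300:550,::-1],(400,300))]))
E
```

```text
t 11.2 pos [ 0.4981 -0.0793  0.257 ] yaw -15.01 ft [0.9 0.6 0.1] w 39.7 F 0.0
d [0.3503 0.0937 0.4567] r [-0.0023 -0.0005  0.0577]
caps scene 480 z 0.125 (array([ 503.9, -359.7]), array([137.7,  97. ]), -4.5)
 len [-0.0461  0.0479] wid [-0.0181  0.0274] z [0.1244 0.127 ]
 body 1087 (array([ 461.9, -356.5]), array([109.2,  54.4]), -85.8) [-0.0527  0.0549]
caps top 363 z 0.125 (array([ 460.8, -357.6]), array([98.6, 33.9]), -85.2)
 len [-0.0479  0.0478] wid [-0.0177  0.017 ] z [0.1264 0.1293]
 body 504 (array([ 459.9, -357.4]), array([108.1,  48.9]), -85.7) [-0.0522  0.053 ]
```

View pics/set.png

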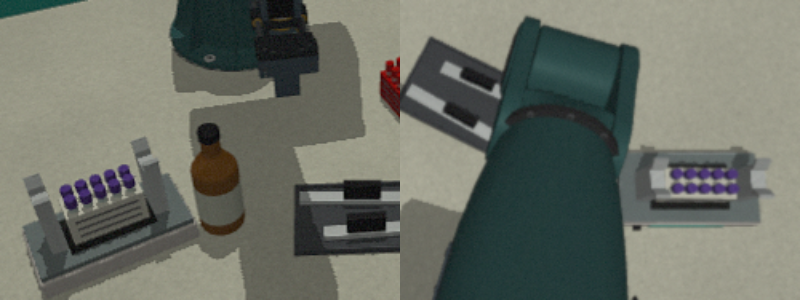

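The rack stands centred within about 1 mm, square, with its caps at z 0.125. Next is the long bar.

Emit:
drive_tool:
  plan:
    - {"dx":0.1,"dy":0.03,"dz":0.08,"rx":-0.002,"ry":0,"rz":0.02,"gripper":40}
    - {"dx":0.22,"dy":0.06,"dz":0.18,"rx":-0.002,"ry":0,"rz":0.04,"gripper":40}
    - {"dx":0.32,"dy":0.085,"dz":0.28,"rx":-0.002,"ry":0,"rz":0.057,"gripper":40}
    - {"dx":0.35,"dy":0.094,"dz":0.37,"rx":-0.002,"ry":0,"rz":0.058,"gripper":40}
    - {"dx":0.35,"dy":0.094,"dz":0.44,"rx":-0.002,"ry":0,"rz":0.058,"gripper":40}
    - {"dx":0.35,"dy":0.094,"dz":0.457,"rx":-0.002,"ry":0,"rz":0.058,"gripper":40}
    - {"dx":0.35,"dy":0.094,"dz":0.457,"rx":-0.002,"ry":0,"rz":0.058,"gripper":40}
    - {"dx":0.35,"dy":0.094,"dz":0.457,"rx":-0.002,"ry":0,"rz":0.058,"gripper":40}

```text
t: 12.1
tool_pos: [0.5539, 0.0147, 0.1231]
ee_rot: [[0.431, 0.902, 0.005], [0.902, -0.431, 0.001], [0.003, 0.004, -1.0]]
ft_force: [0.6, 0.3, -0.9]
grip_width: 0.437
finger_force: 0.0
```

```bash
python3 go.py .5516 .0155 .040 -25.4; python3 - <<'E'
from p import *
p,d=grab('scene'); cv2.imwrite('pics/bar.png',cv2.resize(p[180:330,220:420,::-1],(800,600),interpolation=cv2.INTER_CUBIC))
E
```

```text
t 12.1 pos [0.5539 0.0147 0.1231] yaw -25.54 ft [ 0.6  0.3 -0.9] w 39.9 F 0.0
d [-0.0018 -0.0091  0.277 ] r [ 0.0012 -0.001  -0.0008]
```

View pics/bar.png

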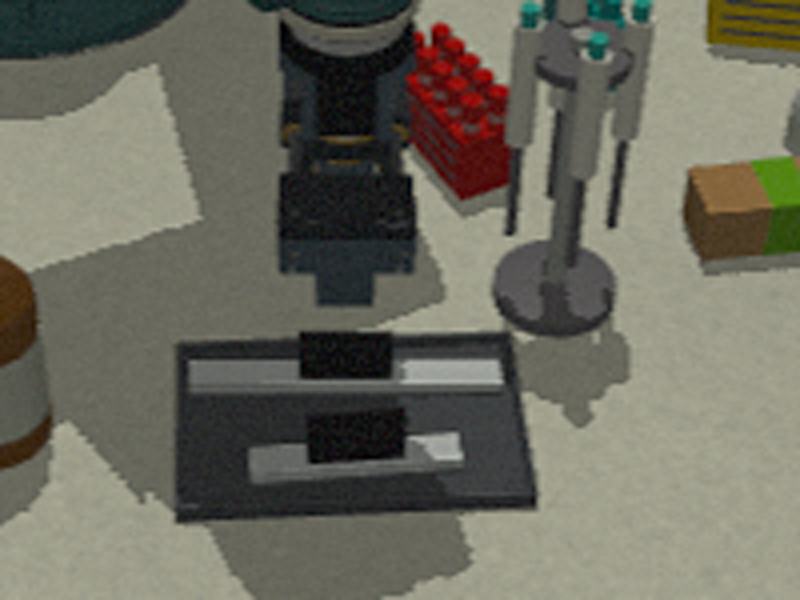

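The tool is above the longer bar: ends at crop (190,378) and (503,372), rib (345,355), with the shorter bar's rib at (356,435). Descending.

Emit:
drive_tool:
  plan:
    - {"dx":-0.002,"dy":-0.009,"dz":0.05,"rx":0.001,"ry":-0.001,"rz":0,"gripper":40}
    - {"dx":-0.002,"dy":-0.009,"dz":0.12,"rx":0.001,"ry":-0.001,"rz":0,"gripper":40}
    - {"dx":-0.002,"dy":-0.009,"dz":0.19,"rx":0.001,"ry":-0.001,"rz":0,"gripper":40}
    - {"dx":-0.002,"dy":-0.009,"dz":0.24,"rx":0.001,"ry":-0.001,"rz":0,"gripper":40}
    - {"dx":-0.002,"dy":-0.009,"dz":0.267,"rx":0.001,"ry":-0.001,"rz":0,"gripper":40}
    - {"dx":-0.002,"dy":-0.009,"dz":0.272,"rx":0.001,"ry":-0.001,"rz":0,"gripper":40}
    - {"dx":-0.002,"dy":-0.009,"dz":0.272,"rx":0.001,"ry":-0.001,"rz":0,"gripper":40}

```text
t: 12.85
tool_pos: [0.5509, 0.0161, 0.0404]
ee_rot: [[0.43, 0.903, -0.001], [0.903, -0.43, -0.0], [-0.001, -0.001, -1.0]]
ft_force: [-0.1, -0.1, -0.5]
grip_width: 0.44
finger_force: 0.0
```

```bash
python3 go.py .5516 .0155 .040 -25.4
```

```text
t 12.85 pos [0.5509 0.0161 0.0404] yaw -25.49 ft [-0.1 -0.1 -0.5] w 40.1 F 0.0
d [-0.0007  0.003   0.0013] r [-0.0002  0.0002 -0.0005]
```

Emit:
drive_tool:
  plan:
    - {"dx":0,"dy":0,"dz":0,"rx":0,"ry":0,"rz":0,"gripper":20}
    - {"dx":0,"dy":0,"dz":0,"rx":0,"ry":0,"rz":0,"gripper":12}
    - {"dx":0,"dy":0,"dz":0,"rx":0,"ry":0,"rz":0,"gripper":0}
    - {"dx":0,"dy":0,"dz":0,"rx":0,"ry":0,"rz":0,"gripper":0}
    - {"dx":0,"dy":0,"dz":0,"rx":0,"ry":0,"rz":0,"gripper":0}
    - {"dx":0,"dy":0,"dz":0,"rx":0,"ry":0,"rz":0,"gripper":0}
    - {"dx":0,"dy":0,"dz":0,"rx":0,"ry":0,"rz":0,"gripper":0}

```text
t: 13.55
tool_pos: [0.5509, 0.0161, 0.0405]
ee_rot: [[0.43, 0.903, -0.001], [0.903, -0.43, -0.0], [-0.001, -0.001, -1.0]]
ft_force: [-0.9, -0.3, 5.8]
grip_width: 0.157
finger_force: 30.0
```

Emit:
drive_tool:
  plan:
    - {"dx":0,"dy":0,"dz":-0.03,"rx":0,"ry":0,"rz":0,"gripper":0}
    - {"dx":0,"dy":0,"dz":-0.09,"rx":0,"ry":0,"rz":0,"gripper":0}
    - {"dx":0,"dy":0,"dz":-0.2,"rx":0,"ry":0,"rz":0,"gripper":0}
    - {"dx":0,"dy":0,"dz":-0.32,"rx":0,"ry":0,"rz":0,"gripper":0}
    - {"dx":0,"dy":0,"dz":-0.45,"rx":0,"ry":0,"rz":0,"gripper":0}
    - {"dx":0,"dy":0,"dz":-0.58,"rx":0,"ry":0,"rz":0,"gripper":0}
    - {"dx":0,"dy":0,"dz":-0.7,"rx":0,"ry":0,"rz":0,"gripper":0}
    - {"dx":0,"dy":0,"dz":-0.82,"rx":0,"ry":0,"rz":0,"gripper":0}
    - {"dx":0,"dy":0,"dz":-0.9,"rx":0,"ry":0,"rz":0,"gripper":0}
    - {"dx":0,"dy":0,"dz":-0.9,"rx":0,"ry":0,"rz":0,"gripper":0}

```text
t: 14.55
tool_pos: [0.5522, 0.0162, 0.3141]
ee_rot: [[0.43, 0.903, 0.004], [0.903, -0.43, -0.0], [0.002, 0.004, -1.0]]
ft_force: [0.6, -0.2, -1.2]
grip_width: 0.149
finger_force: 30.0
```

```bash
python3 go.py .49 -.24 .31 -2 .461 -.358 .30 4.9
```

```text
t 14.55 pos [0.5522 0.0162 0.3141] yaw -25.48 ft [ 0.6 -0.2 -1.2] w 13.6 F 30.0
d [-0.8601  0.1803  0.0131] r [ 0.0014 -0.0002 -0.1305]
d [-1.2568  0.2621  0.0461] r [ 1.400e-03 -1.000e-04 -1.688e-01]
```

Emit:
drive_tool:
  plan:
    - {"dx":-0.05,"dy":0.01,"dz":0,"rx":0,"ry":0,"rz":-0.006,"gripper":0}
    - {"dx":-0.14,"dy":0.03,"dz":0,"rx":0,"ry":0,"rz":-0.02,"gripper":0}
    - {"dx":-0.25,"dy":0.052,"dz":0,"rx":0,"ry":0,"rz":-0.036,"gripper":0}
    - {"dx":-0.37,"dy":0.077,"dz":0,"rx":0,"ry":0,"rz":-0.054,"gripper":0}
    - {"dx":-0.49,"dy":0.102,"dz":0,"rx":0,"ry":0,"rz":-0.072,"gripper":0}
    - {"dx":-0.6,"dy":0.125,"dz":0,"rx":0,"ry":0,"rz":-0.09,"gripper":0}
    - {"dx":-0.7,"dy":0.147,"dz":0,"rx":0,"ry":0,"rz":-0.106,"gripper":0}
    - {"dx":-0.79,"dy":0.165,"dz":0,"rx":0,"ry":0,"rz":-0.12,"gripper":0}
    - {"dx":-0.84,"dy":0.176,"dz":0,"rx":0,"ry":0,"rz":-0.13,"gripper":0}
    - {"dx":-0.86,"dy":0.18,"dz":0,"rx":0,"ry":0,"rz":-0.13,"gripper":0}

```text
t: 15.55
tool_pos: [0.4878, -0.2409, 0.3092]
ee_rot: [[0.037, 0.999, -0.003], [0.999, -0.037, 0.0], [0.0, -0.003, -1.0]]
ft_force: [-0.6, 0.2, -1.8]
grip_width: 0.151
finger_force: 30.0
```

```bash
python3 go.py .461 -.358 .27 4.9
```

```text
t 15.55 pos [ 0.4878 -0.2409  0.3092] yaw -2.14 ft [-0.6  0.2 -1.8] w 13.8 F 30.0
d [-0.3936 -0.0742  0.1308] r [-0.0008 -0.0002 -0.0391]
```

Emit:
drive_tool:
  plan:
    - {"dx":-0.04,"dy":-0.008,"dz":0,"rx":0,"ry":0,"rz":-0.005,"gripper":0}
    - {"dx":-0.12,"dy":-0.022,"dz":0,"rx":0,"ry":0,"rz":-0.014,"gripper":0}
    - {"dx":-0.22,"dy":-0.041,"dz":0.02,"rx":0,"ry":0,"rz":-0.024,"gripper":0}
    - {"dx":-0.31,"dy":-0.058,"dz":0.06,"rx":0,"ry":0,"rz":-0.034,"gripper":0}
    - {"dx":-0.37,"dy":-0.07,"dz":0.1,"rx":0,"ry":0,"rz":-0.039,"gripper":0}
    - {"dx":-0.392,"dy":-0.074,"dz":0.13,"rx":-0.001,"ry":0,"rz":-0.039,"gripper":0}
    - {"dx":-0.392,"dy":-0.074,"dz":0.13,"rx":-0.001,"ry":0,"rz":-0.039,"gripper":0}
    - {"dx":-0.392,"dy":-0.074,"dz":0.13,"rx":-0.001,"ry":0,"rz":-0.039,"gripper":0}

```text
t: 16.35
tool_pos: [0.4624, -0.3558, 0.2713]
ee_rot: [[-0.086, 0.996, 0.002], [0.996, 0.086, 0.0], [0.0, 0.002, -1.0]]
ft_force: [-0.0, 0.8, -1.5]
grip_width: 0.151
finger_force: 30.0
```

```bash
python3 go.py .461 -.358 .18 4.9; python3 - <<'E'
from p import *
for n in('scene','top'): grab(n)
c=np.array([.461,-.358]); a=np.deg2rad(94.9); u=np.array([np.cos(a),np.sin(a)]); v=np.array([np.sin(a),-np.cos(a)])
for n in('scene','top'):
    p,W,h=hs(n); z=W[...,2]; l=(W[...,:2]-c)@u; w=(W[...,:2]-c)@v
    m=(np.abs(l)<.13)&(np.abs(w)<.03)&(z>.215)&(z<.258)&(p.min(2)>70)
    print(n,m.sum(),'len',np.percentile(l[m],[1,99]).round(4),'wid',np.percentile(w[m],[2,98]).round(4),'z',np.percentile(z[m],[2,50,98]).round(4))
    for s in(1,-1):
        e=m&(s*l>.035); e1=e&(np.abs(l)<.065); e2=e&(np.abs(l)>.08)
        if e.sum()>10: print('  side',s,'w',np.round([np.median(w[e1]),np.median(w[e2])],4),'z',np.round([np.median(z[e1]),np.median(z[e2])],4))
p,_=load('scene'); cv2.imwrite('pics/hov2.png',cv2.resize(p[150:330,60:300,::-1],(800,600),interpolation=cv2.INTER_CUBIC))
E
```

```text
t 16.35 pos [ 0.4624 -0.3558  0.2713] yaw 4.91 ft [-0.   0.8 -1.5] w 13.8 F 30.0
d [-0.007  -0.0056  0.3043] r [ 0.0005 -0.0001  0.0001]
scene 820 len [-0.0932  0.1016] wid [-0.0098  0.0131] z [0.2365 0.2446 0.2478]
  side 1 w [0.0062 0.0057] z [0.2449 0.2446]
  side -1 w [0.006  0.0067] z [0.2447 0.2447]
top 359 len [0.0201 0.1033] wid [-0.0095  0.0104] z [0.2429 0.2468 0.2511]
  side 1 w [ 0.001  -0.0002] z [0.2468 0.2469]
```

View pics/hov2.png

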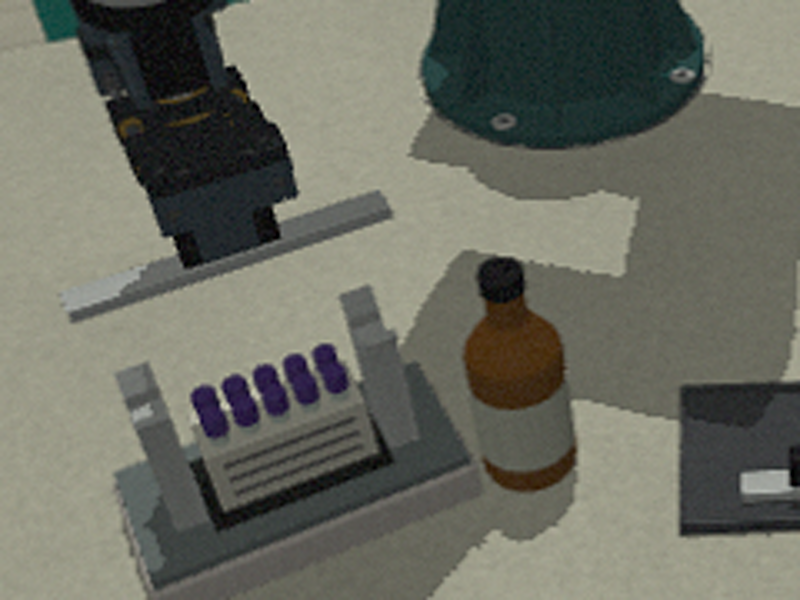

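The bar hangs level and in line, about 3 mm too far lengthwise. I'll correct that on the way down.

Emit:
drive_tool:
  plan:
    - {"dx":-0.01,"dy":-0.004,"dz":0.03,"rx":0,"ry":0,"rz":0,"gripper":0}
    - {"dx":-0.01,"dy":-0.004,"dz":0.08,"rx":0,"ry":0,"rz":0,"gripper":0}
    - {"dx":-0.01,"dy":-0.004,"dz":0.13,"rx":0,"ry":0,"rz":0,"gripper":0}
    - {"dx":-0.01,"dy":-0.004,"dz":0.18,"rx":0,"ry":0,"rz":0,"gripper":0}
    - {"dx":-0.01,"dy":-0.004,"dz":0.22,"rx":0,"ry":0,"rz":0,"gripper":0}
    - {"dx":-0.01,"dy":-0.004,"dz":0.25,"rx":0,"ry":0,"rz":0,"gripper":0}
    - {"dx":-0.01,"dy":-0.004,"dz":0.27,"rx":0,"ry":0,"rz":0,"gripper":0}
    - {"dx":-0.01,"dy":-0.004,"dz":0.29,"rx":0,"ry":0,"rz":0,"gripper":0}
    - {"dx":-0.01,"dy":-0.004,"dz":0.3,"rx":0,"ry":0,"rz":0,"gripper":0}
    - {"dx":-0.01,"dy":-0.004,"dz":0.3,"rx":0,"ry":0,"rz":0,"gripper":0}

```text
t: 17.45
tool_pos: [0.4614, -0.3598, 0.1812]
ee_rot: [[-0.086, 0.996, 0.002], [0.996, 0.086, -0.0], [-0.0, 0.002, -1.0]]
ft_force: [-0.1, 0.1, -1.5]
grip_width: 0.151
finger_force: 30.0
```

```bash
python3 go.py .461 -.358 .1695 4.9
```

```text
t 17.45 pos [ 0.4614 -0.3598  0.1812] yaw 4.93 ft [-0.1  0.1 -1.5] w 13.8 F 30.0
d [ 0.0061 -0.0009  0.0391] r [0.0006 0.0001 0.0002]
```

Emit:
drive_tool:
  plan:
    - {"dx":0.002,"dy":-0.001,"dz":0.012,"rx":0,"ry":0,"rz":0,"gripper":0}
    - {"dx":0.002,"dy":-0.001,"dz":0.022,"rx":0,"ry":0,"rz":0,"gripper":0}
    - {"dx":0.002,"dy":-0.001,"dz":0.03,"rx":0,"ry":0,"rz":0,"gripper":0}
    - {"dx":0.002,"dy":-0.001,"dz":0.036,"rx":0,"ry":0,"rz":0,"gripper":0}
    - {"dx":0.002,"dy":-0.001,"dz":0.04,"rx":0,"ry":0,"rz":0,"gripper":0}
    - {"dx":0.002,"dy":-0.001,"dz":0.04,"rx":0,"ry":0,"rz":0,"gripper":0}

```text
t: 18.05
tool_pos: [0.4611, -0.3592, 0.1693]
ee_rot: [[-0.086, 0.996, 0.002], [0.996, 0.086, -0.0], [-0.0, 0.002, -1.0]]
ft_force: [0.6, 0.1, -0.5]
grip_width: 0.149
finger_force: 30.0
```

Emit:
drive_tool:
  plan:
    - {"dx":0,"dy":0,"dz":0.003,"rx":0,"ry":0,"rz":0,"gripper":0}
    - {"dx":0,"dy":0,"dz":0.003,"rx":0,"ry":0,"rz":0,"gripper":0}

```text
t: 18.25
tool_pos: [0.4611, -0.3592, 0.1685]
ee_rot: [[-0.086, 0.996, 0.002], [0.996, 0.086, -0.0], [-0.0, 0.002, -1.0]]
ft_force: [0.7, -0.6, -2.9]
grip_width: 0.147
finger_force: 30.0
```

Emit:
drive_tool:
  plan:
    - {"dx":0,"dy":0,"dz":0.003,"rx":0,"ry":0,"rz":0,"gripper":0}
    - {"dx":0,"dy":0,"dz":0.003,"rx":0,"ry":0,"rz":0,"gripper":0}

```text
t: 18.45
tool_pos: [0.4612, -0.3592, 0.1676]
ee_rot: [[-0.086, 0.996, 0.002], [0.996, 0.086, -0.0], [-0.0, 0.002, -1.0]]
ft_force: [0.1, 0.2, -0.4]
grip_width: 0.146
finger_force: 30.0
```

Emit:
drive_tool:
  plan:
    - {"dx":0,"dy":0,"dz":0.002,"rx":0,"ry":0,"rz":0,"gripper":0}
    - {"dx":0,"dy":0,"dz":0.002,"rx":0,"ry":0,"rz":0,"gripper":0}

```text
t: 18.65
tool_pos: [0.4612, -0.3593, 0.1676]
ee_rot: [[-0.086, 0.996, 0.002], [0.996, 0.086, -0.0], [-0.0, 0.002, -1.0]]
ft_force: [-3.0, 3.1, 7.3]
grip_width: 0.15
finger_force: 30.0
```

Contact is at z 0.1676, against 0.1675 predicted. I'll release slowly and rise.

Emit:
drive_tool:
  plan:
    - {"dx":0,"dy":0,"dz":0,"rx":0,"ry":0,"rz":0,"gripper":16}
    - {"dx":0,"dy":0,"dz":0,"rx":0,"ry":0,"rz":0,"gripper":28}
    - {"dx":0,"dy":0,"dz":0,"rx":0,"ry":0,"rz":0,"gripper":40}
    - {"dx":0,"dy":0,"dz":0,"rx":0,"ry":0,"rz":0,"gripper":40}
    - {"dx":0,"dy":0,"dz":0,"rx":0,"ry":0,"rz":0,"gripper":40}
    - {"dx":0,"dy":0,"dz":-0.04,"rx":0,"ry":0,"rz":0,"gripper":40}
    - {"dx":0,"dy":0,"dz":-0.12,"rx":0,"ry":0,"rz":0,"gripper":40}
    - {"dx":0,"dy":0,"dz":-0.24,"rx":0,"ry":0,"rz":0,"gripper":40}
    - {"dx":0,"dy":0,"dz":-0.36,"rx":0,"ry":0,"rz":0,"gripper":40}
    - {"dx":0,"dy":0,"dz":-0.42,"rx":0,"ry":0,"rz":0,"gripper":40}

```text
t: 19.65
tool_pos: [0.4616, -0.3598, 0.2972]
ee_rot: [[-0.086, 0.996, 0.005], [0.996, 0.086, -0.003], [-0.003, 0.005, -1.0]]
ft_force: [0.7, 0.5, 0.6]
grip_width: 0.442
finger_force: 0.0
```

Emit:
drive_tool:
  plan:
    - {"dx":0.12,"dy":0.03,"dz":-0.05,"rx":0,"ry":0,"rz":0,"gripper":40}
    - {"dx":0.27,"dy":0.06,"dz":-0.05,"rx":0,"ry":0,"rz":0,"gripper":40}
    - {"dx":0.43,"dy":0.1,"dz":-0.05,"rx":0,"ry":0,"rz":0,"gripper":40}
    - {"dx":0.59,"dy":0.14,"dz":-0.05,"rx":0,"ry":0,"rz":0,"gripper":40}
    - {"dx":0.75,"dy":0.17,"dz":-0.05,"rx":0,"ry":0,"rz":0,"gripper":40}
    - {"dx":0.88,"dy":0.2,"dz":-0.05,"rx":0,"ry":0,"rz":0,"gripper":40}
    - {"dx":0.92,"dy":0.2,"dz":-0.05,"rx":0,"ry":0,"rz":0,"gripper":40}
    - {"dx":0.92,"dy":0.2,"dz":-0.05,"rx":0,"ry":0,"rz":0,"gripper":40}

```text
t: 20.45
tool_pos: [0.4968, -0.0778, 0.3087]
ee_rot: [[-0.089, 0.996, 0.003], [0.996, 0.089, -0.0], [-0.001, 0.003, -1.0]]
ft_force: [1.0, -0.4, 0.3]
grip_width: 0.436
finger_force: 0.0
```

```bash
python3 - <<'E'
from p import *
for n in('scene','top'): grab(n)
c=np.array([.461,-.358]); a=np.deg2rad(94.9); u=np.array([np.cos(a),np.sin(a)]); v=np.array([np.sin(a),-np.cos(a)])
for n in('scene','top'):
    p,W,h=hs(n); z=W[...,2]; l=(W[...,:2]-c)@u; w=(W[...,:2]-c)@v
    m=(np.abs(l)<.115)&(np.abs(w)<.0125)&(z>.132)&(z<.15)&(p.min(2)>70)
    print(n,m.sum(),'len',np.percentile(l[m],[1,99]).round(4),'z',np.percentile(z[m],[5,50,95]).round(4))
    for s in(1,-1):
        e=m&(s*l>.04); print('  side',s,e.sum(),'w',np.percentile(w[e],[5,50,95]).round(4),'z',np.median(z[e]).round(4))
    r=(np.abs(l)<.05)&(np.abs(w)<.03)&(z>.155)&(z<.18); print('  rib',np.median(l[r]).round(4),np.percentile(w[r],[3,97]).round(4),np.percentile(z[r],90).round(4))
p,_=load('scene'); q,_=load('top'); cv2.imwrite('pics/end.png',np.hstack([cv2.resize(p[200:335,70:250,::-1],(400,300)),cv2.resize(q[200:335,400:580,::-1],(400,300))]))
E
```

```text
scene 640 len [-0.0966  0.0979] z [0.1342 0.1413 0.144 ]
  side 1 207 w [-0.011   0.0011  0.01  ] z 0.1415
  side -1 241 w [-0.0102  0.0018  0.0104] z 0.1415
  rib 0.0001 [-0.007   0.0075] 0.1726
top 636 len [-0.0983  0.0992] z [0.1393 0.1428 0.1467]
  side 1 256 w [-0.012  -0.0009  0.0095] z 0.1427
  side -1 245 w [-0.012  -0.0022  0.0093] z 0.1428
  rib 0.0025 [-0.0082  0.0054] 0.1754
```

View pics/end.png

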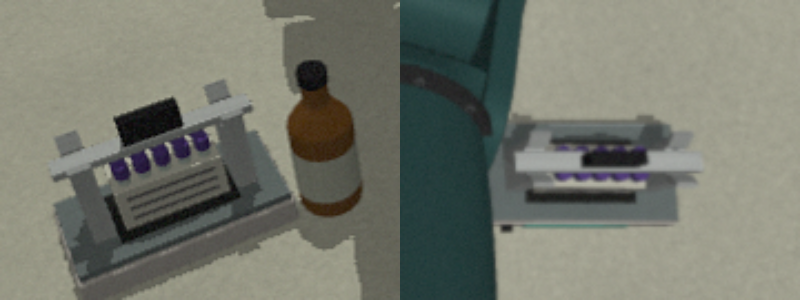

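The bar lies level in both forks, its top at z 0.1415 at both ends. It is centred within about 1 mm, and the rack is upright beneath it, so I'm handing in.

```bash
python3 -c "
from rig import *
print(finish_job())"
```

```text
the job is handed in; nothing more can be done
None
```

I handed the job in at about 20.5 s: by my last camera check the rack stands upright and square on the mat and the longer bar lies level in both forks, each centred within about 2 mm. The hand-in gave no verdict, and I did not re-measure the objects that were to be left alone.

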